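# Stack the keyed choke tray

## Robot

A 6-joint arm with a two-finger parallel gripper is mounted at the origin on the work surface; the furniture and walls round the work are solid. World frame = base frame: x ahead of the robot, y to its left, z up, the work surface at z = 0. Lengths are in m, angles in rad, forces in N, time in s.
With the tool pointing down it reaches from about 0.4 to 0.825 m from the base axis. Payload 7 kg.
Tool frame: the origin (TCP) lies midway between the tips of the shut fingers; the grasp point (between the pads) lies 19 mm behind it; z points along the fingers, y is the line along which they close (so a half turn about z gives the same grasp; the last joint's range is limited). The gripper opens to 88 mm and grips with 3 to 60 N. Pads are 19 mm wide; open, the fingers measure 130 mm over their backs; the gripper's body (78 mm by 193 mm) begins 47 mm behind the grasp point.
Start: joints at [-0.9, 0.359, 0.012, 0, -1.224, -0.288], TCP at [0.252, -0.626, 0.227] pointing down, gripper open.
Joint ranges: [-3.07, 3.07], [-1.43, 2.12], [-1.02, 1.25], [-3.03, 1.67], [-3.05, -0], [-3.03, 3.03]. Speed limits (rad/s): [2.39, 2.39, 3.01, 3.14, 3.14, 3.14].

## Interface

Orientations are given as [roll, pitch, yaw] about the fixed x, y, z axes, in that order (R = Rz(yaw) Ry(pitch) Rx(roll)).
In Python, from station import telemetry, eyes, ticket, recognise, trace gives the robot as it stands. The module is installed in compiled form; this text tells all that it offers.
- The arm moves only by the tool servo_tool, never from a script. Its argument "series" is a list that holds one entry, the list of rows, each a list of 4 numbers: the shift along the tool's x, y, z in mm, then the turn about the tool's z in rad. In form: [[[x, y, z, roll], ...]]. A call has exactly 10 rows; each row shifts and turns the commanded pose from where the row before left it, along the tool's axes as they then stand; what a row does not reach is not made up. A row lasts 1/12 s, in which the tool goes at most 41.7 mm and 7.16 degrees, less where a joint would pass 70% of its speed; a pose out of reach is approached as far as the arm can. A call is refused whole if a number of a shift passes 41.7 or a number of a turn 0.125, either way. A call with a gripper value outside its range is refused whole. "claw" is the gripper's target within -1 to 1 (shut at 1, half-way at 0, fully open at -1), set as the call begins (left out, the last holds). The fingers move at their own pace and stop on an object; "grip_force" is the grip in N (left out, the last holds). Time passes only in rows, so rows that do not move let the fingers close, or fill a call up. It gives the time, the measured TCP pose, the force, the opening and the grip force at its end, in the units of the state.
- telemetry.get_state(): the state, without advancing time (a new reading comes with each control period).
- eyes.grab_frame(name): name is "scene" or "side" or "wrist"; returns the picture (384x512x3 uint8, red, green, blue); there is no depth.
- eyes.calibration(name): a dict with "mtx" (3x3 intrinsics, pixels), "rvec" (rotation vector, rad) and "tvec" (3), from world to camera coordinates, as OpenCV has them. Camera axes: x right, y down, z forward; pixel columns grow to the right and rows downward; lengths in m; the calibration is good to about 2 mm. The wrist camera is an equidistant fisheye: a pixel r from the principal point sees the ray r / f radians off the axis. A picture is of the moment at which its call begins: read the wrist's pose just before it. calibration takes no time and is no camera call; for the wrist camera it gives the pose at the moment of the call.
- ticket.job_done(): hands the job in; it is judged then, once.
Trained networks look in the newest picture that a camera, given by its name, has taken for a name from the list of things; names that differ only in an ending like _2 or _b are one class to them, and where a whole thing is asked for, a point or a joint stands for the part that bears it (a point fixed in the world has none). Each returns a list of dicts, best first, with "conf" (0 to 1); they miss things now and then, are a little off and sometimes report something else, mostly with a low value. They report only what shows in the picture. A call takes as long as a camera call. They do not tell look-alikes from the thing itself.
- recognise(camera, name): "position" ([x, y, z] in m, in world coordinates, good to about 4 mm: the middle of the surface that is visible of it).
- trace(camera, name): "mask" (384x512 bool, what is visible of it).
The state is a dict: "t": time; "q": joint angles; "qd": joint speeds; "joint_efforts": joint torques, N m; "eef_pos": TCP position; "ee_rot": TCP orientation; "force": force on the tool from outside, world axes, zero at the start; "moment": the same for the moment, N m; "width": finger opening in m; "gripper_force": force on a finger pad.
Only numpy, scipy, OpenCV 4.12 (cv2) and the standard library are available. Lean on these libraries where they do the work, as an engineer would, in place of code of your own. Each camera call takes 0.05 s, during which the arm holds its last target. There are 200 camera calls.

## Task

Pick up the white tray that has a notch in one edge and stack it on the blue tray of chokes, so that the notch goes round the yellow key and the white tray lies flat on the blue rim, squarely over it. Leave the other white tray, the one without a notch, where it is, and let go.

Things in the scene. Friction and masses are not known exactly. Their poses are not given: they have to be found in the camera images.
- tray_grip (a point): Grip point of the loose white notched tray (about 80 g, 90 mm along x, 76 along y, flat underside, walls 14 mm high), in its middle, 36 mm above its underside, on an upright black tab: 38 mm along x, 14 mm thick along y, top 48 mm above the underside. Pinch the tab here from above, closing along the tray's y. Axes are the tray's: z up, -x towards the edge with the notch.
- tray_notch (a point): Point in the white tray's notch, level with its underside, where the key's axis stands when the tray is stacked exactly: 39 mm from the tray's middle towards -x. The notch cuts through floor and wall, open at the -x edge: 30 mm wide along y, 22 mm deep along x.
- base: Blue bottom tray holding two wound chokes, fixed to the bench, 90 mm along x, 76 along y. Origin: centre of its underside, on the bench; z up. Its rim, on which the white tray's underside rests, is 32 mm higher (the white tray's grip point is then 68 mm above this origin). The yellow key is at the middle of its -x wall. The stacked tray has the same x and y directions.
- base_key (a point): Top centre of the yellow key, an upright bar 8 mm along the base's x and 12 mm along its y. It is 39 mm from the base's centre towards -x; its top is 50 mm above the bench, 18 mm above the blue rim.
- plain_grip (a point): The other loose white tray, of the same size and with the same black tab, but with no notch: a bystander, to be left where it is. The point is in its middle, 36 mm above its underside; axes as the notched tray's. All three trays lie ahead and to the left of the robot, clear of the tall grey column (40 x 80 mm) that stands on the bench at x 0.40, y -0.065 m.
Things that resemble listed ones, but are neither listed nor needed, are in the scene too. What is shaped like the part that bears tray_grip but orange or turquoise is not meant. There is more than one size of the base; the job needs the smallest.

How it is judged:
At the end, for the whole second after the job is handed in: The notched tray lies flat on the rim of the blue tray (height within 4 mm, tilt under 4 degrees), its middle within 15 mm of the blue tray's along each of that tray's axes, turned less than 12 degrees from it, with the notch round the key (notch point within 25 mm of the key), released and at rest (x of tray_grip in the frame of base between -0.015 and 0.015 m and y of tray_grip in the frame of base between -0.015 and 0.015 m and z of tray_grip in the frame of base between 0.064 and 0.072 m and angle between tray_grip's own z axis and vertical below 0.07 rad and angle between the x axis of tray_grip and the x axis of base, either way round below 0.21 rad and horizontal distance between tray_notch and base_key below 0.025 m); the robot touches nothing.
It fails at once if the white tray without a notch is moved by more than 30 mm (distance of plain_grip from where it was at the start of the episode above 0.03 m).
It also fails if it takes over 32 s, if anything falls off the work surface, if the arm or the gripper's body presses on something with over 40 N, if the wrist force passes 120 N, or if a joint passes its speed limit or range.

## Working session

There is one attempt and no reset: what is moved stays moved. The work goes in short steps, Python scripts to look and compute and a tool call to move; the robot and the scene stay as the last step left them, time stands still between calls to the robot, and variables do not carry over. Pictures are saved under pics/ and viewed, at most 11 in all, crops included, and the job is handed in when it is done.

Besides the shell and the picture viewer there is one more tool, called after "Request:" by a JSON object that holds its "method" and its "body", one argument or row to a line. servo_tool: Moves the arm, as the interface text tells. Its arguments: {"type":"object","properties":{"series":{"type":"array"},"claw":{"type":"number"},"grip_force":{"type":"number"}},"required":["series"]}

```bash
mkdir -p pics && cat > h.py <<'E'
import numpy as np, cv2
from station import telemetry, eyes, ticket, recognise, trace
def save(cam,name,crop=None,scale=1):
    im=eyes.grab_frame(cam)
    if crop: im=im[crop[1]:crop[3],crop[0]:crop[2]]
    im=cv2.resize(im,None,fx=scale,fy=scale,interpolation=cv2.INTER_CUBIC)
    cv2.imwrite('pics/'+name,im[:,:,::-1]); return im
def proj(cam,P):
    c=eyes.calibration(cam); R,_=cv2.Rodrigues(np.array(c['rvec'],float)); 
    p=R@np.array(P,float)+np.array(c['tvec'],float).ravel(); K=np.array(c['mtx'])
    if cam=='wrist':
        r=np.hypot(p[0],p[1]); th=np.arctan2(r,p[2]); d=p[:2]/max(r,1e-9)*th
    else: d=p[:2]/p[2]
    return K[:2,:2]@d+K[:2,2]
def ray(cam,uv):
    c=eyes.calibration(cam); R,_=cv2.Rodrigues(np.array(c['rvec'],float)); K=np.array(c['mtx'])
    d=np.linalg.solve(K[:2,:2],np.array(uv,float)-K[:2,2])
    if cam=='wrist':
        th=np.hypot(*d); v=np.r_[d/max(th,1e-9)*np.sin(th),np.cos(th)]
    else: v=np.r_[d,1]
    return -R.T@np.array(c['tvec'],float).ravel(), R.T@v/np.linalg.norm(v)
def atz(cam,uv,z):
    o,v=ray(cam,uv); return o+v*(z-o[2])/v[2]
E
python3 - <<'E'
from h import *
a=save('scene','s0.png');b=save('side','d0.png')
cv2.imwrite('pics/both.png',cv2.resize(np.vstack([a,b]),None,fx=.78,fy=.78)[:,:,::-1])
s=telemetry.get_state();print(s['t'],s['eef_pos'],s['ee_rot'])
for cam in('scene','side'):
  for n in('tray_grip','plain_grip','base','base_key','tray_notch'):
    print(cam,n,[(np.round(d['position'],3).tolist(),round(d['conf'],2),proj(cam,d['position']).astype(int).tolist()) for d in recognise(cam,n)])
E
```

```text
0.1 [ 0.25193936 -0.62574182  0.22570554] [ 3.14009496e+00 -1.41831174e-04 -2.75887165e+00]
scene tray_grip [([0.466, 0.2, 0.01], 0.93, [272, 188]), ([0.294, 0.224, 0.007], 0.68, [328, 210]), ([0.488, 0.054, 0.006], 0.63, [290, 167])]
scene plain_grip [([0.608, 0.292, 0.006], 0.55, [210, 190])]
scene base [([0.514, 0.49, 0.025], 0.89, [185, 234]), ([0.46, 0.385, 0.015], 0.75, [234, 221]), ([0.268, 0.454, 0.019], 0.6, [295, 266])]
scene base_key [([0.272, 0.457, 0.016], 0.95, [292, 268]), ([0.518, 0.489, 0.025], 0.84, [183, 233]), ([0.456, 0.383, 0.019], 0.66, [236, 219])]
scene tray_notch [([0.467, 0.197, 0.013], 0.94, [273, 186]), ([0.291, 0.222, 0.01], 0.93, [330, 209]), ([0.483, 0.052, 0.012], 0.63, [292, 165])]
side tray_grip [([0.501, 0.042, 0.008], 0.8, [199, 267]), ([0.301, 0.202, 0.011], 0.74, [202, 189]), ([0.478, 0.185, 0.007], 0.68, [237, 231])]
side plain_grip [([0.62, 0.277, 0.01], 0.67, [300, 245])]
side base [([0.269, 0.452, 0.02], 0.93, [261, 140]), ([0.458, 0.375, 0.014], 0.81, [285, 189]), ([0.571, 0.513, 0.019], 0.77, [348, 187])]
side base_key [([0.456, 0.376, 0.014], 0.79, [285, 188]), ([0.569, 0.507, 0.019], 0.6, [346, 187]), ([0.265, 0.448, 0.022], 0.6, [259, 139])]
side tray_notch [([0.3, 0.208, 0.009], 0.97, [204, 188]), ([0.499, 0.039, 0.005], 0.92, [198, 269]), ([0.48, 0.184, 0.002], 0.74, [238, 233])]
```

View pics/s0.png

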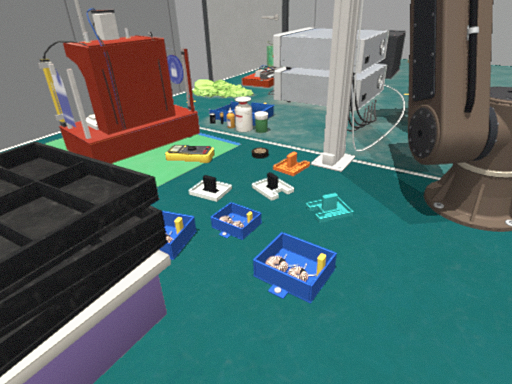

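View pics/d0.png

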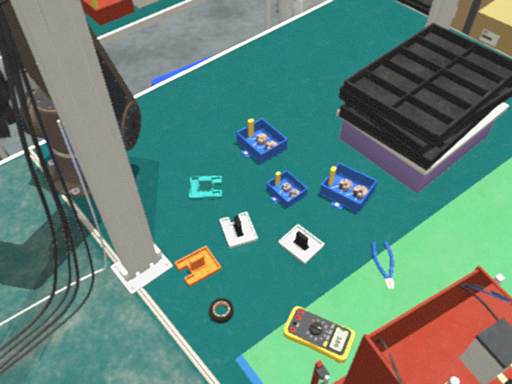

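White trays: scene (272,188)/side (238,230), and scene (210,189)/side (301,243). Orange (291,165) and turquoise (330,208) are look-alikes. Blue trays: scene (236,220), (175,232) and (295,265); the smallest is at (236,220), side (287,189). I expect the tray at (272,188) to be the notched one, so I'll check it in a close crop.

```bash
python3 - <<'E'
from h import *
a=save('scene','x.png',(190,160,310,250),5)
b=save('side','c1.png',(210,160,340,270),6)
K=[('scene',(190,160)),('side',(210,160))]
cv2.imwrite('pics/c1.png',b[:,:,::-1]); cv2.imwrite('pics/c2.png',a[:,:,::-1])
E
```

```text
(no output)
```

View pics/c1.png

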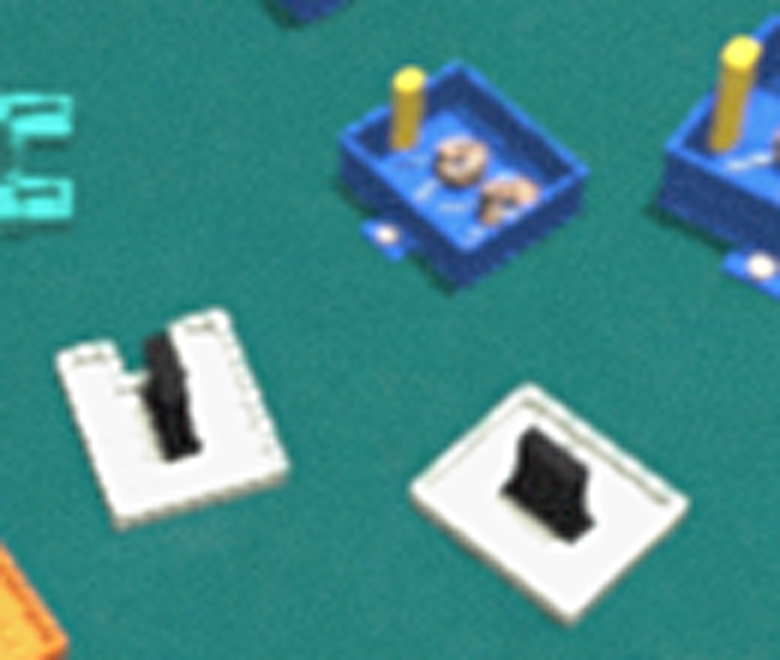

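View pics/c2.png

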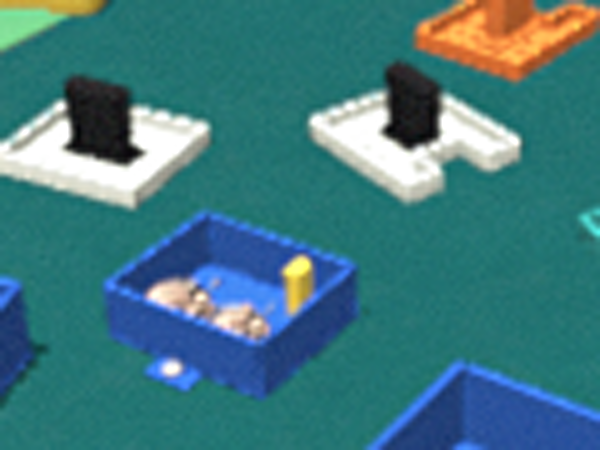

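The crops confirm it. The notched tray is at side (238,230)/scene (272,188), with its notch facing the robot side. The plain tray is at side (301,243). The smallest blue base is at side (287,189), with its key on the robot-side wall. Next I'll fit corners from both views.

```bash
python3 - <<'E'
from h import *
from scipy.optimize import least_squares
S=lambda u,v:('side',(210+u/6-.5,160+v/6-.5)); C=lambda u,v:('scene',(190+u/5-.5,160+v/5-.5))
# body coords (mm) : z is free height
H=np.array([45,38])
base=[(S(340,138),(-45,38)),(S(458,65),(0,0))]
def fit(obs,x0):
    def f(p):
        r=[]
        for (cam,uv),b in obs:
            c,s=np.cos(p[2]),np.sin(p[2]); x,y=b[0]/1e3,b[1]/1e3
            r.append(proj(cam,[p[0]+c*x-s*y,p[1]+s*x+c*y,p[3]+(b[2] if len(b)>2 else 0)])-uv)
        return np.ravel(r)
    o=least_squares(f,x0); print(np.round(o.x,4),np.degrees(o.x[2]).round(1)); print(np.round(f(o.x).reshape(-1,2),1).tolist())
def guess(pts,z): 
    for n,p in pts: print(n,np.round(atz(*p,z),3))
guess([('bL',S(340,138)),('bT',S(458,65)),('bR',S(588,175)),('bB',S(455,262)),('sT',C(205,213)),('sR',C(357,265)),('sB',C(268,345)),('sL',C(105,285))],.032)
guess([('keyside',S(408,78)),('keyscene',C(298,262))],.05)
guess([('tL',S(60,352)),('tT',S(224,310)),('tR',S(288,462)),('tB',S(118,515)),('sR',C(518,143)),('sB',C(405,188)),('sL',C(310,120))],.014)
guess([('tabside',S(157,338)),('tabscene',C(412,70))],.048)
E
```

```text
bL [0.414 0.342 0.032]
bT [0.417 0.415 0.032]
bR [0.507 0.413 0.032]
bB [0.504 0.332 0.032]
sT [0.501 0.344 0.032]
sR [0.413 0.345 0.032]
sB [0.413 0.417 0.032]
sL [0.503 0.417 0.032]
keyside [0.419 0.38  0.05 ]
keyscene [0.422 0.379 0.05 ]
tL [0.415 0.173 0.014]
tT [0.445 0.244 0.014]
tR [0.527 0.211 0.014]
tB [0.5   0.138 0.014]
sR [0.416 0.178 0.014]
sB [0.445 0.249 0.014]
sL [0.527 0.212 0.014]
tabside [0.458 0.196 0.048]
tabscene [0.475 0.189 0.048]
```

Both views agree: base centre (0.458, 0.380) with yaw about 0, tray centre (0.472, 0.193) with yaw about -22°. Before moving I need to check whether the column blocks the sweep.

```bash
python3 - <<'E'
from h import *
for z in(0,.2,.3,.4,.5,.6,.8): print(z,[proj(c,[.4,-.065,z]).round().tolist() for c in('scene','side')])
for c in('scene','side'): print(c,ray(c,(256,192)))
s=telemetry.get_state()
c=eyes.calibration('wrist');print(ray('wrist',c['mtx'][:2,2] if hasattr(c['mtx'],'shape') else (256,192)),c['mtx'])
save('wrist','w0.png')
E
```

```text
0 [[333.0, 161.0], [142.0, 268.0]]
0.2 [[338.0, 98.0], [125.0, 221.0]]
0.3 [[342.0, 62.0], [115.0, 192.0]]
0.4 [[345.0, 21.0], [102.0, 158.0]]
0.5 [[349.0, -24.0], [88.0, 118.0]]
0.6 [[354.0, -74.0], [70.0, 70.0]]
0.8 [[365.0, -197.0], [22.0, -64.0]]
scene (array([0.05103494, 0.90535447, 0.4721927 ]), array([ 0.48048157, -0.72034823, -0.50023583]))
side (array([ 1.07085967, -0.2574355 ,  1.05961605]), array([-0.48577631,  0.41550334, -0.76901128]))
(array([ 0.1838804 , -0.65472782,  0.38386197]), array([ 0.25595778,  0.10281217, -0.96120511])) [[297.31863964   0.         255.20574691]
 [  0.         297.31863964 189.72249725]
 [  0.           0.           1.        ]]
```

View pics/w0.png

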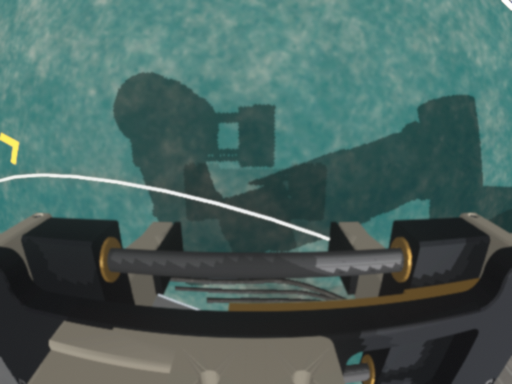

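The column is taller than 0.7 m, so the arm has to pass inside it, folded close to its own base. First I'll retract inward and up, then read the kinematics.

Request:
{"method": "servo_tool", "body": {
  "series": [
    [[0, 25, -20, 0], [0, 25, -20, 0], [0, 25, -20, 0], [0, 25, -20, 0], [0, 25, -20, 0], [0, 25, -20, 0], [0, 25, -20, 0], [0, 25, -20, 0], [0, 25, -20, 0], [0, 25, -20, 0]]
  ],
  "claw": -1
}}

```text
t: 1.58
eef_pos: [0.1579, -0.393, 0.4276]
ee_rot: [-3.141, 0.0, -2.759]
force: [0.8, 0.1, 0.6]
width: 0.0881
gripper_force: 0.0
```

```bash
python3 - <<'E'
from h import *
s=telemetry.get_state();print(s['t'],s['eef_pos'],s['ee_rot'],np.round(s['q'],3),s['force'])
E
```

```text
1.5833 [ 0.15787794 -0.39299543  0.42762812] [-3.14106523e+00  2.87972786e-04 -2.75898785e+00] [-0.719 -0.144 -0.119 -0.    -1.595 -0.469] [0.76979642 0.08716815 0.62217988]
```

```bash
cat > plan.py <<'E'
import numpy as np
def rows(p,psi,way):
    """way: list of 10 (x,y,z,yaw) world targets -> tool rows (mm, rad)"""
    out=[];p=np.array(p,float)
    for x,y,z,yaw in way:
        d=(np.array([x,y,z])-p)*1e3; c,s=np.cos(psi),np.sin(psi)
        r=[round(c*d[0]+s*d[1]),round(s*d[0]-c*d[1]),round(-d[2]),round(-(yaw-psi),3)]
        out.append(r); rr=np.array(r)/1e3
        p=p+[c*rr[0]+s*rr[1],s*rr[0]-c*rr[1],-rr[2]]; psi-=r[3]
    print(out,p.round(3),round(psi,3)); return p,psi
E
python3 - <<'E'
from plan import *
a=np.radians
p,psi=np.array([.1579,-.393,.4276]),-2.759
e=np.array([.28*np.cos(a(-42)),.28*np.sin(a(-42)),.4276])
p,psi=rows(p,psi,[np.r_[p+(e-p)*k/10,psi-.12*k] for k in range(1,11)])
az=[-a(42)+.12*k for k in range(1,11)]
rows(p,psi,[(.28*np.cos(t),.28*np.sin(t),.4276,psi+.12*k) for k,t in enumerate(az,1)])
E
```

```text
[[-12, 17, 0, np.float64(0.12)], [-10, 19, 0, np.float64(0.12)], [-8, 20, 0, np.float64(0.12)], [-6, 20, 0, np.float64(0.12)], [-3, 21, 0, np.float64(0.12)], [0, 21, 0, np.float64(0.12)], [2, 21, 0, np.float64(0.12)], [4, 21, 0, np.float64(0.12)], [7, 20, 0, np.float64(0.12)], [10, 19, 0, np.float64(0.12)]] [ 0.208 -0.187  0.428] -3.959
[[4, 33, 0, np.float64(-0.12)], [5, 33, 0, np.float64(-0.12)], [5, 34, 0, np.float64(-0.12)], [5, 33, 0, np.float64(-0.12)], [5, 33, 0, np.float64(-0.12)], [5, 33, 0, np.float64(-0.12)], [4, 33, 0, np.float64(-0.12)], [5, 34, 0, np.float64(-0.12)], [5, 33, 0, np.float64(-0.12)], [5, 33, 0, np.float64(-0.12)]] [0.25  0.126 0.428] -2.759
```

Request:
{"method": "servo_tool", "body": {
  "series": [
    [[-12, 17, 0, 0.12], [-10, 19, 0, 0.12], [-8, 20, 0, 0.12], [-6, 20, 0, 0.12], [-3, 21, 0, 0.12], [0, 21, 0, 0.12], [2, 21, 0, 0.12], [4, 21, 0, 0.12], [7, 20, 0, 0.12], [10, 19, 0, 0.12]]
  ]
}}

```text
t: 2.42
eef_pos: [0.2037, -0.1989, 0.4268]
ee_rot: [3.141, 0.001, 2.39]
force: [1.3, -1.0, 0.8]
width: 0.0875
gripper_force: 0.0
```

```bash
python3 - <<'E'
from h import *
s=telemetry.get_state();print(np.round(s['q'],3),s['force'])
a=save('scene','x.png')[0:240,256:512];b=save('side','x.png')[0:330,0:256]
w=save('wrist','x.png')[:,:]
a=cv2.resize(a,(350,328));b=cv2.resize(b,(256,328));cv2.imwrite('pics/m1.png',np.hstack([a,b])[:,:,::-1])
E
```

```text
[-0.035 -0.428 -0.301 -0.    -1.697 -2.288] [ 1.29560311 -0.9941787   0.82696669]
```

View pics/m1.png

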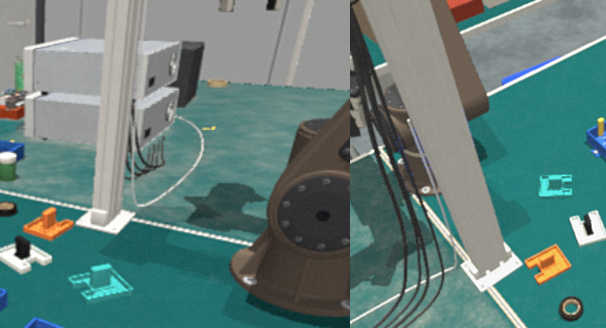

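The view shows the arm folded near its base and the column free in front of it. I'll sweep past the column at a radius of 0.28 m.

Request:
{"method": "servo_tool", "body": {
  "series": [
    [[4, 33, 0, -0.12], [5, 33, 0, -0.12], [5, 34, 0, -0.12], [5, 33, 0, -0.12], [5, 33, 0, -0.12], [5, 33, 0, -0.12], [4, 33, 0, -0.12], [5, 34, 0, -0.12], [5, 33, 0, -0.12], [5, 33, 0, -0.12]]
  ]
}}

```text
t: 3.4
eef_pos: [0.2249, 0.1131, 0.4268]
ee_rot: [3.141, 0.0, -2.693]
force: [1.7, 1.3, 0.3]
width: 0.0879
gripper_force: 0.0
```

```bash
python3 - <<'E'
from h import *
from plan import *
s=telemetry.get_state();print(s['eef_pos'],s['ee_rot'],np.round(s['q'],3),s['force'])
p,psi=np.array([.25,.126,.428]),-2.759
# swing on, then out to above the tray at TCP z .20
e=np.array([.472,.193,.20]); m=np.array([.29,.20,.42])
way=[np.r_[p+(m-p)*k/3,psi-.0767*k] for k in(1,2,3)]+[np.r_[m+(e-m)*k/7,psi-.0767*(k+3)] for k in range(1,8)]
rows(p,psi,way)
E
```

```text
[0.22492849 0.11308002 0.42678551] [ 3.14140579e+00  4.50374398e-04 -2.69296778e+00] [ 1.333 -0.51  -0.334  0.    -1.746 -2.455] [1.68002716 1.27272465 0.27963862]
[[-22, 18, 3, np.float64(0.077)], [-20, 19, 2, np.float64(0.076)], [-18, 21, 3, np.float64(0.077)], [-26, -5, 31, np.float64(0.077)], [-26, -3, 32, np.float64(0.077)], [-26, -1, 31, np.float64(0.076)], [-26, 1, 32, np.float64(0.077)], [-25, 3, 31, np.float64(0.077)], [-26, 5, 32, np.float64(0.076)], [-25, 7, 31, np.float64(0.077)]] [0.472 0.193 0.2  ] -3.526
```

Request:
{"method": "servo_tool", "body": {
  "series": [
    [[-22, 18, 3, 0.09], [-20, 19, 2, 0.09], [-18, 21, 3, 0.09], [-28, -5, 31, 0.08], [-28, -3, 32, 0.08], [-28, -1, 31, 0.08], [-28, 1, 32, 0.08], [-28, 3, 31, 0.08], [-28, 5, 32, 0.08], [-28, 7, 31, 0.08]]
  ]
}}

```text
t: 4.23
eef_pos: [0.4587, 0.1793, 0.2001]
ee_rot: [-3.141, 0.0, 2.75]
force: [-0.6, 1.3, 1.2]
width: 0.0875
gripper_force: 0.0
```

```bash
python3 - <<'E'
from h import *
s=telemetry.get_state();print(s['eef_pos'],s['ee_rot'],np.round(s['q'],3),s['force'])
im=save('wrist','w1.png',None,1.5)
for n in('tray_grip','tray_notch','base_key'):
    print(n,[(np.round(d['position'],3).tolist(),round(d['conf'],2),proj('wrist',d['position']).round().tolist()) for d in recognise('wrist',n)])
for p in([.472,.193,.048],[.458,.38,.032]): print(proj('wrist',p)*1.5)
E
```

```text
[0.45874389 0.17930733 0.20006179] [-3.14133479e+00  1.40822171e-05  2.75049264e+00] [ 0.773  0.076 -0.419  0.    -1.075 -2.735] [-0.58145953  1.26896805  1.19839897]
tray_grip [([0.476, 0.187, 0.002], 0.87, [270.0, 180.0]), ([0.477, 0.063, 0.002], 0.74, [180.0, 216.0]), ([0.3, 0.216, 0.006], 0.67, [235.0, 34.0])]
tray_notch [([0.297, 0.207, 0.002], 0.94, [227.0, 37.0]), ([0.474, 0.061, 0.002], 0.7, [178.0, 214.0]), ([0.474, 0.184, 0.005], 0.59, [266.0, 179.0]), ([0.592, 0.305, 0.006], 0.33, [381.0, 226.0])]
base_key [([0.564, 0.498, 0.021], 0.85, [488.0, 160.0]), ([0.333, 0.417, 0.024], 0.85, [399.0, 9.0]), ([0.463, 0.376, 0.013], 0.64, [404.0, 117.0])]
[409.61729182 275.39143381]
[618.68702385 169.42421142]
```

View pics/w1.png

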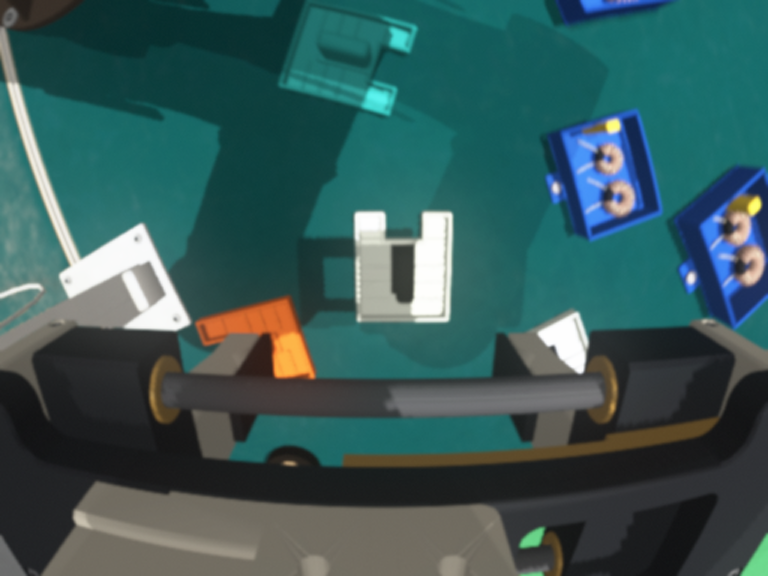

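The wrist view shows the notched tray upright in the picture: corners (355,212), (453,212), (450,322), (357,322), black tab at (403,275), notch facing up. The blue base is at (605,175) with its key at (613,126). I'll turn these into positions.

```bash
python3 - <<'E'
from h import *
from plan import *
P=[atz('wrist',(u/1.5,v/1.5),.014) for u,v in((355,212),(453,212),(450,322),(357,322))]
P=np.array(P);print(P.round(4),P.mean(0))
d=(P[3]-P[0]+P[2]-P[1]);print('yaw',np.degrees(np.arctan2(d[1],d[0])), np.linalg.norm(d)/2)
d=(P[0]-P[1]+P[3]-P[2]);print('yaw y',np.degrees(np.arctan2(d[1],d[0])), np.linalg.norm(d)/2)
# tab top edges
for u,v in((391,246),(414,246),(414,303)): print(atz('wrist',(u/1.5,v/1.5),.048))
print('key',atz('wrist',(613/1.5,127/1.5),.05))
B=np.array([atz('wrist',(u/1.5,v/1.5),.032) for u,v in((546,132),(638,111),(663,212),(588,240))]);print(B.round(3),B.mean(0))
E
```

```text
[[0.4178 0.1709 0.014 ]
 [0.4463 0.2416 0.014 ]
 [0.5309 0.2081 0.014 ]
 [0.5017 0.1369 0.014 ]] [0.47417311 0.1893948  0.014     ]
yaw -21.825658872257517 0.09074519758589719
yaw y -112.12095588689033 0.07656812996425481
[0.44702614 0.18864596 0.048     ]
[0.45313914 0.20373641 0.048     ]
[0.49269049 0.18839593 0.048     ]
key [0.42258375 0.37659631 0.05      ]
[[0.411 0.329 0.032]
 [0.419 0.415 0.032]
 [0.505 0.413 0.032]
 [0.503 0.336 0.032]] [0.45956651 0.3730548  0.032     ]
```

Request:
{"method": "servo_tool", "body": {
  "series": [
    [[-1, 2, 17, 0], [-1, 2, 17, 0], [-1, 2, 17, 0], [-1, 2, 17, 0], [-1, 2, 17, 0], [-1, 2, 17, 0], [-1, 2, 17, 0], [-1, 2, 17, 0], [0, 0, 0, 0], [0, 0, 0, 0]]
  ]
}}

```text
t: 5.27
eef_pos: [0.4703, 0.193, 0.0673]
ee_rot: [3.141, 0.001, 2.755]
force: [-0.4, 0.0, 0.3]
width: 0.0879
gripper_force: 0.0
```

```bash
python3 - <<'E'
from h import *
from plan import *
s=telemetry.get_state();print(s['eef_pos'],s['ee_rot'],s['force'])
rows(s['eef_pos'],s['ee_rot'][2],[(.4735,.1905,.021,np.radians(158))])
im=save('wrist','w2.png',None,1.5)
print([(np.round(d['position'],3).tolist(),round(d['conf'],2)) for d in recognise('wrist','tray_grip')])
E
```

```text
[0.47032739 0.19303302 0.06727644] [3.14069000e+00 6.77779517e-04 2.75528543e+00] [-0.42574799  0.03604421  0.29817231]
[[-4, -1, 46, np.float64(-0.002)]] [0.474 0.191 0.021] 2.757
[([0.32, 0.204, 0.01], 0.94), ([0.468, 0.189, 0.006], 0.82), ([0.52, 0.077, 0.006], 0.71)]
```

View pics/w2.png

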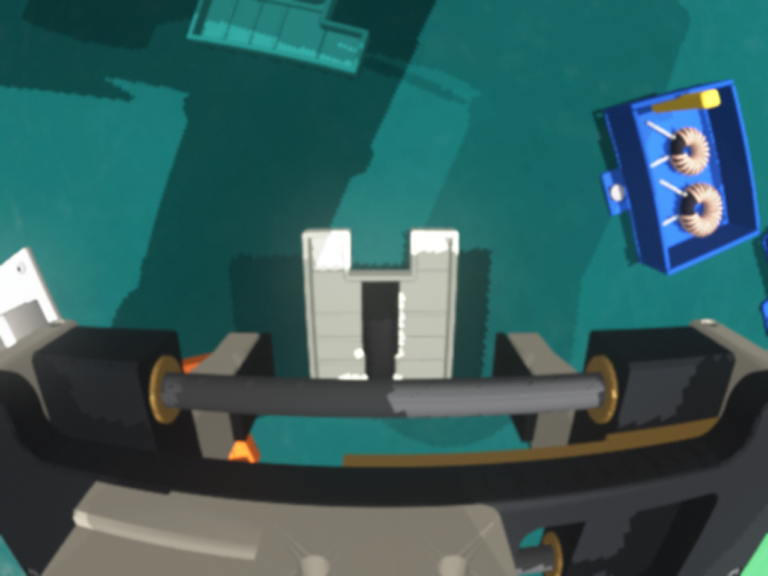

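The tray sits centred between the fingers (u about 380), squarely aligned with them. I'll descend and close.

Request:
{"method": "servo_tool", "body": {
  "series": [
    [[-1, 0, 8, 0], [-1, -1, 8, 0], [-1, 0, 8, 0], [0, 0, 8, 0], [0, 0, 8, 0], [0, 0, 6, 0], [0, 0, 0, 0], [0, 0, 0, 0], [0, 0, 0, 0], [0, 0, 0, 0]]
  ]
}}

```text
t: 6.2
eef_pos: [0.4728, 0.1909, 0.0203]
ee_rot: [3.141, 0.0, 2.753]
force: [-0.3, 0.3, 0.0]
width: 0.0876
gripper_force: 0.0
```

Request:
{"method": "servo_tool", "body": {
  "series": [
    [[0, 0, 0, 0], [0, 0, 0, 0], [0, 0, 0, 0], [0, 0, 0, 0], [0, 0, 0, 0], [0, 0, 0, 0], [0, 0, 0, 0], [0, 0, 0, 0], [0, 0, 0, 0], [0, 0, 0, 0]]
  ],
  "claw": 1,
  "grip_force": 20
}}

```text
t: 7.03
eef_pos: [0.4726, 0.1907, 0.02]
ee_rot: [3.142, -0.0, 2.753]
force: [0.2, -1.4, -0.8]
width: 0.0266
gripper_force: 0.0
```

Request:
{"method": "servo_tool", "body": {
  "series": [
    [[0, 0, 0, 0], [0, 0, 0, 0], [0, 0, 0, 0], [0, 0, 0, 0], [0, 0, 0, 0], [0, 0, -10, 0], [0, 0, -20, 0], [0, 0, -25, 0], [0, 0, -25, 0], [0, 0, -20, 0]]
  ]
}}

```text
t: 7.87
eef_pos: [0.4729, 0.1908, 0.1225]
ee_rot: [3.14, 0.001, 2.753]
force: [0.3, 0.9, -0.7]
width: 0.0138
gripper_force: 20.0
```

```bash
python3 - <<'E'
from h import *
s=telemetry.get_state();print(s['t'],s['eef_pos'],s['ee_rot'],np.round(s['q'],3),s['force'],s['width'])
im=save('wrist','w3.png',None,1.5)
E
```

```text
7.8667 [0.47285721 0.19080547 0.12249363] [3.14045518e+00 8.09788234e-04 2.75325752e+00] [ 0.769  0.184 -0.491  0.    -0.894 -2.729] [ 0.30178031  0.86079033 -0.68407913] 0.013806787911091677
```

View pics/w3.png

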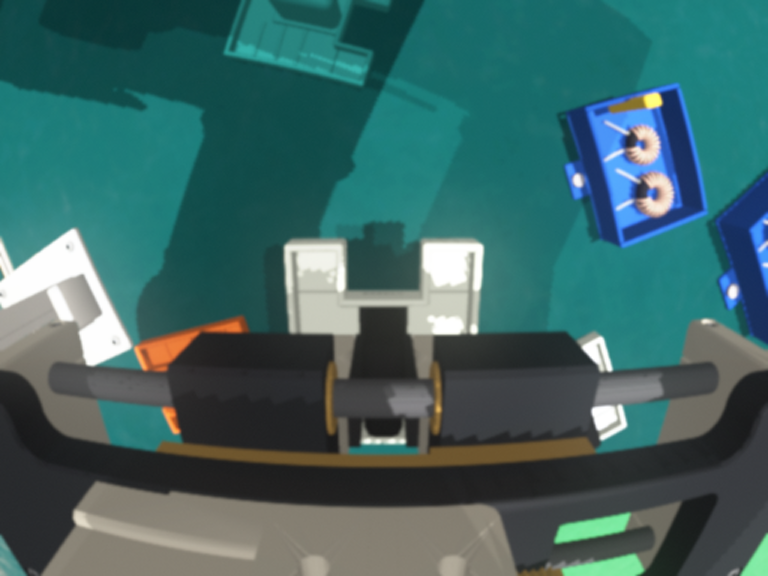

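The tray is held (width 13.8 mm) and square to the gripper. The base shows rim corners (568,113), (678,85), (707,212), (622,246) and the key top at (652,100).

```bash
python3 - <<'E'
from h import *
from plan import *
f=lambda u,v,z:atz('wrist',(u/1.5,v/1.5),z)
s=telemetry.get_state();t=s['eef_pos'];psi=s['ee_rot'][2]
L,R=f(284,242,.1165),f(482,242,.1165);m=(L+R)/2;w=L-R;print('front',L.round(4),R.round(4),np.linalg.norm(w),np.degrees(np.arctan2(w[1],w[0])))
tx=np.array([np.cos(psi),np.sin(psi),0]);print('front mid from tcp along tool x (expect 45mm)',(m-t)@tx,'lateral',(m-t)@np.array([np.sin(psi),-np.cos(psi),0]))
B=np.array([f(u,v,.032) for u,v in((568,113),(678,85),(707,212),(622,246))]);print(B.round(4),B.mean(0));print('key',f(652,100,.05))
d=B[2]-B[1]+B[3]-B[0];print('yaw',np.degrees(np.arctan2(d[1],d[0])))
p,psi=np.array(t),psi
e=np.array([.459,.379,.1225]);rows(p,psi,[np.r_[p+(e-p)*k/8,psi+(np.pi-psi)*k/8] for k in range(1,9)])
E
```

```text
front [0.4207 0.1724 0.1165] [0.4496 0.2431 0.1165] 0.07641772917956846 -112.244217923159
front mid from tcp along tool x (expect 45mm) 0.04251410132072065 lateral -0.0003186707872622572
[[0.4181 0.3324 0.032 ]
 [0.4217 0.4205 0.032 ]
 [0.5104 0.4188 0.032 ]
 [0.508  0.3428 0.032 ]] [0.46453538 0.37861476 0.032     ]
key [0.42465909 0.38220097 0.05      ]
yaw 2.8164071386783376
[[11, 21, 0, np.float64(-0.048)], [9, 21, 1, np.float64(-0.049)], [9, 22, 0, np.float64(-0.048)], [7, 22, 1, np.float64(-0.049)], [7, 23, 0, np.float64(-0.048)], [5, 23, 1, np.float64(-0.049)], [4, 23, 0, np.float64(-0.048)], [3, 23, 1, np.float64(-0.048)]] [0.459 0.379 0.122] 3.141
```

Request:
{"method": "servo_tool", "body": {
  "series": [
    [[11, 21, 0, -0.048], [9, 21, 0, -0.048], [9, 22, 0, -0.048], [7, 22, 0, -0.048], [7, 23, 0, -0.048], [5, 23, 0, -0.048], [4, 23, 0, -0.048], [3, 24, 0, -0.052], [0, 0, 0, 0], [0, 0, 0, 0]]
  ]
}}

```text
t: 8.75
eef_pos: [0.4574, 0.3795, 0.12]
ee_rot: [-3.141, -0.0, -3.141]
force: [-0.3, -0.0, -0.5]
width: 0.0135
gripper_force: 20.0
```

```bash
python3 - <<'E'
from h import *
s=telemetry.get_state();print(s['t'],s['eef_pos'],s['ee_rot'],np.round(s['q'],3),s['force'],s['width'])
w=save('wrist','w4.png',(100,60,420,250),2.4);
E
```

```text
8.75 [0.45742276 0.37952272 0.12000625] [-3.14138317e+00 -2.38965900e-04 -3.14089697e+00] [ 1.021  0.317 -0.311 -0.    -0.943 -2.591] [-0.3324772  -0.02225348 -0.46152301] 0.013482923049996313
```

View pics/w4.png

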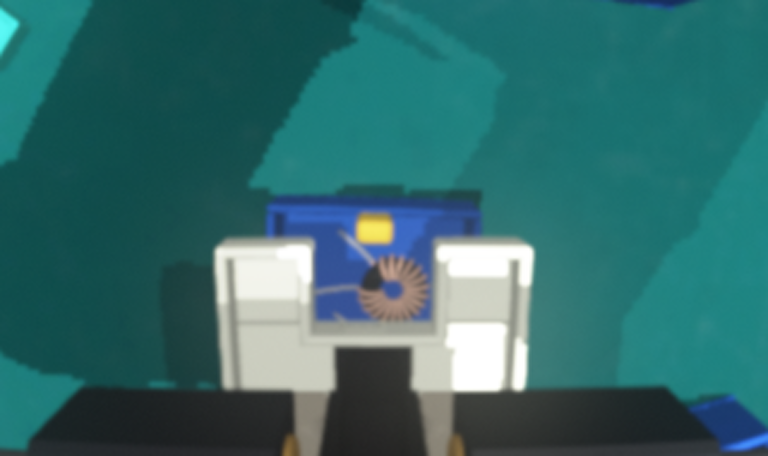

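The notch is centred over the key (crop u 375) and the base edge is parallel to the tray. I'll check the x offset numerically.

```bash
python3 - <<'E'
from h import *
f=lambda u,v,z:atz('wrist',(100+u/2.4,60+v/2.4),z).round(4)
print('key',f(375,222,.05),'front',f(268,203,.032),f(482,201,.032),'tray',f(216,242,.114),f(532,242,.114))
E
```

```text
key [0.4191 0.3785 0.05  ] front [0.415  0.3414 0.032 ] [0.4143 0.4157 0.032 ] tray [0.4137 0.3408 0.114 ] [0.4137 0.4154 0.114 ]
```

The offset is within 2 mm. I'll lower the tray.

Request:
{"method": "servo_tool", "body": {
  "series": [
    [[0, 0, 12, 0], [0, 0, 12, 0], [0, 0, 12, 0], [0, 0, 10, 0], [0, 0, 8, 0], [0, 0, 6, 0], [0, 0, 4, 0], [0, 0, 3, 0], [0, 0, 0, 0], [0, 0, 0, 0]]
  ]
}}

```text
t: 9.63
eef_pos: [0.458, 0.3788, 0.0532]
ee_rot: [3.141, 0.0, 3.141]
force: [-1.0, -0.6, 0.3]
width: 0.0137
gripper_force: 20.0
```

Request:
{"method": "servo_tool", "body": {
  "series": [
    [[0, 0, 1, 0], [0, 0, 1, 0], [0, 0, 0, 0], [0, 0, 0, 0], [0, 0, 0, 0], [0, 0, 0, 0], [0, 0, 0, 0], [0, 0, 0, 0], [0, 0, 0, 0], [0, 0, 0, 0]]
  ]
}}

```text
t: 10.47
eef_pos: [0.4581, 0.379, 0.052]
ee_rot: [3.141, 0.001, 3.141]
force: [-0.7, -0.6, 6.4]
width: 0.0136
gripper_force: 20.0
```

Request:
{"method": "servo_tool", "body": {
  "series": [
    [[0, 0, 0, 0], [0, 0, 0, 0], [0, 0, 0, 0], [0, 0, 0, 0], [0, 0, 0, 0], [0, 0, 0, 0], [0, 0, 0, 0], [0, 0, 0, 0], [0, 0, 0, 0], [0, 0, 0, 0]]
  ],
  "claw": -0.2
}}

```text
t: 11.3
eef_pos: [0.4578, 0.3786, 0.051]
ee_rot: [-3.142, 0.0, 3.141]
force: [0.7, -1.0, 0.2]
width: 0.0525
gripper_force: 0.0
```

Request:
{"method": "servo_tool", "body": {
  "series": [
    [[0, 0, -10, 0], [0, 0, -10, 0], [0, 0, -15, 0], [0, 0, -15, 0], [0, 0, -20, 0], [0, 0, -20, 0], [0, 0, -20, 0], [0, 0, -20, 0], [0, 0, 0, 0], [0, 0, 0, 0]]
  ]
}}

```text
t: 12.13
eef_pos: [0.4584, 0.3794, 0.1836]
ee_rot: [3.138, 0.002, 3.141]
force: [-0.3, -0.4, -0.8]
width: 0.0527
gripper_force: 0.0
```

```bash
python3 - <<'E'
from h import *
s=telemetry.get_state();print(s['t'],s['eef_pos'],s['width'],s['force'])
a=save('side','x.png',(220,150,340,260),3);b=save('wrist','x.png',(100,60,420,250),1.3)
b=cv2.resize(b,(416,330));a=cv2.resize(a,(360,330));cv2.imwrite('pics/f.png',np.hstack([a,b])[:,:,::-1])
E
```

```text
12.1333 [0.45837081 0.37936766 0.18357285] 0.052702065646868565 [-0.31099583 -0.38624339 -0.79412543]
```

View pics/f.png

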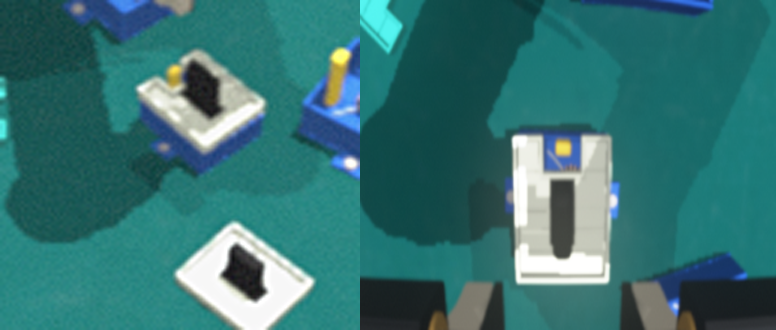

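The white tray lies flat and square on the blue rim with the key in its notch. The plain tray is undisturbed and the gripper is clear.

```bash
python3 -c "
from station import ticket; print(ticket.job_done())"
```

```text
the job is handed in; nothing more can be done
None
```

The notched white tray is stacked flat and square on the smallest blue tray with its notch round the yellow key and released, the plain tray was not touched, and the job was handed in at about 12 s; no verdict was returned.

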